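# Check the stop-button boxes and lock away the faulty ones

## Robot

A 7-joint arm with a two-finger parallel gripper is mounted at the origin on a cart in front of the work surface, level with it; the furniture and walls round the work are solid. World frame = base frame: x ahead of the robot, y to its left, z up, the work surface at z = 0. Lengths are in m, angles in rad, forces in N, time in s.
With the tool pointing down it reaches from about 0.425 to 0.875 m from the base axis. Payload 8.4 kg.
Tool frame: the origin (TCP) lies at the very end of the fingers, on their centre line; the grasp point (between the pads) lies grip_point_offset behind it (grip_point_offset is the distance from the TCP to the grasp point, in m); z points along the fingers, y is the direction in which the jaws open and shut (so a half turn about z gives the same grasp; the last joint's range is limited). The gripper opens to 85 mm and grips with 20 to 120 N. Pads are 22 mm wide; open, the fingers measure 114 mm over their backs; the gripper's body (76 mm by 85 mm) begins 54 mm behind the grasp point. The pads swing forward as they close: fully open they stand 13 mm farther back than shut.
Start: joints at [1.006, 0.333, 0.04, 1.465, -0.013, 1.343, -0.059], TCP at [0.292, -0.581, 0.231] pointing down, gripper open.
Joint ranges: [-2.58, 2.58], [-0.38, 2.09], [-1.3, 1.39], [0.25, 2.4], [-1.5, 4.64], [0.08, 2.09], [-2.65, 2.65]. Speed limits (rad/s): [2.22, 2.22, 2.79, 2.79, 3.14, 3.14, 3.14].

## Interface

Orientations are given as a unit quaternion [x, y, z, w].
In Python, from rig import state, grab_frame, camera_model, sign_off, grip_point_offset gives the robot as it stands.
- The arm moves only by the tool servo_tool, never from a script. Its argument "deltas" is a list of rows, each an object of numbers: "x", "y", "z": the shift along the tool's x, y, z in mm; "ax", "ay", "az": the turn, a rotation vector about the tool's x, y, z in degrees. A call has exactly 8 rows; each row is the pose to reach, as a shift and turn from the pose measured when the call began, along the tool's axes at that moment; what a row does not reach only later rows make up. A row lasts 1/10 s, in which the tool goes at most 50 mm and 8.59 degrees, less where a joint would pass 70% of its speed; a pose out of reach is approached as far as the arm can. A call with a gripper value outside its range is refused whole. "fingers" is the opening, from 0 (shut) to 1 (fully open), set as the call begins (left out, the last holds). The fingers move at their own pace and stop on an object; "squeeze" is the grip in N (left out, the last holds). Time passes only in rows, so rows that repeat a pose let the fingers close, or fill a call up. It gives the time, the measured TCP pose, the force and the opening at its end, in the units of the state.
- state(): the state, without advancing time (a new reading comes with each control period).
- grab_frame(name): name is "side" or "top"; returns the picture (420x560x3 uint8, red, green, blue); there is no depth.
- camera_model(name): a dict with "camera_matrix" (3x3 intrinsics, pixels), "dist_coeffs" ([k1, k2, p1, p2, k3] as OpenCV has them; the pictures are not rectified), "view" (4x4, takes a point from world to camera coordinates). Camera axes: x right, y down, z forward; pixel columns grow to the right and rows downward; lengths in m; the calibration is good to about 2 mm. A picture is of the moment at which its call begins. camera_model takes no time and is no camera call.
- sign_off(): hands the job in, once; it reports no verdict.
The state is a dict: "t": time; "joint_positions": joint angles; "qvel": joint speeds; "effort": joint torques, N m; "eef_pos": TCP position; "tool_rot": TCP orientation; "force": force on the tool from outside, world axes, zero at the start; "torque": the same for the moment, N m; "grip_width": opening from 0.0 (shut) to 1.0 (fully open).
Only numpy, scipy, OpenCV 4.12 (cv2) and the standard library are available. Lean on these libraries where they do the work, as an engineer would, in place of code of your own. Each camera call takes 0.05 s, during which the arm holds its last target. There are 200 camera calls.

## Task

Check every yellow stop-button box on the table by pressing its red button fully home: a box whose button stays down goes on the green mat, and one whose button springs back up goes into the red quarantine bin, all standing upright and clear of the edges. Open the bin for this by holding the orange thumb release down while sliding the clear cover fully away from you (do it even if no box turns out to be faulty), and finish by sliding the cover fully shut the same way so that it locks.

Things in the scene. Friction and masses are not known exactly. Their poses are not given: they have to be found in the camera images.
- box_1: stop-button box (may be absent): housing 44 x 44 mm and 36 mm tall, yellow with a grey foot, with a red round push button 34 mm across on top; origin at the centre of its underside, z up through the button. Whole height 60 mm with the button up, 53 mm when it stays down, 50 mm pressed home; about 0.2 kg. Grip it by the housing's upright flat sides, below the button. All the boxes look alike.
- button_1 (a joint): red button of box_1: 0 = up, 0.010 m = pressed fully home. Takes up to about 5 N to push over its click at 2 to 5 mm, then bottoms out hard at 10 mm. Let go, a sound one stays down (0.005 to 0.0075), a faulty one springs back up to 0; which boxes are faulty differs from start to start and shows only when pressed
- collar_1 (a joint): white tell-tale collar under the red button of box_1: 0 = never pressed home; the button pushes it down over the last 4 mm of its stroke, and it stays (about 0.004 m after a full press)
- box_2: stop-button box (may be absent): housing 44 x 44 mm and 36 mm tall, yellow with a grey foot, with a red round push button 34 mm across on top; origin at the centre of its underside, z up through the button. Whole height 60 mm with the button up, 53 mm when it stays down, 50 mm pressed home; about 0.2 kg. Grip it by the housing's upright flat sides, below the button. All the boxes look alike.
- button_2 (a joint): red button of box_2: 0 = up, 0.010 m = pressed fully home. Takes up to about 5 N to push over its click at 2 to 5 mm, then bottoms out hard at 10 mm. Let go, a sound one stays down (0.005 to 0.0075), a faulty one springs back up to 0; which boxes are faulty differs from start to start and shows only when pressed
- collar_2 (a joint): white tell-tale collar under the red button of box_2: 0 = never pressed home; the button pushes it down over the last 4 mm of its stroke, and it stays (about 0.004 m after a full press)
- box_3: stop-button box (may be absent): housing 44 x 44 mm and 36 mm tall, yellow with a grey foot, with a red round push button 34 mm across on top; origin at the centre of its underside, z up through the button. Whole height 60 mm with the button up, 53 mm when it stays down, 50 mm pressed home; about 0.2 kg. Grip it by the housing's upright flat sides, below the button. All the boxes look alike.
- button_3 (a joint): red button of box_3: 0 = up, 0.010 m = pressed fully home. Takes up to about 5 N to push over its click at 2 to 5 mm, then bottoms out hard at 10 mm. Let go, a sound one stays down (0.005 to 0.0075), a faulty one springs back up to 0; which boxes are faulty differs from start to start and shows only when pressed
- collar_3 (a joint): white tell-tale collar under the red button of box_3: 0 = never pressed home; the button pushes it down over the last 4 mm of its stroke, and it stays (about 0.004 m after a full press)
- box_4: stop-button box (may be absent): housing 44 x 44 mm and 36 mm tall, yellow with a grey foot, with a red round push button 34 mm across on top; origin at the centre of its underside, z up through the button. Whole height 60 mm with the button up, 53 mm when it stays down, 50 mm pressed home; about 0.2 kg. Grip it by the housing's upright flat sides, below the button. All the boxes look alike.
- button_4 (a joint): red button of box_4: 0 = up, 0.010 m = pressed fully home. Takes up to about 5 N to push over its click at 2 to 5 mm, then bottoms out hard at 10 mm. Let go, a sound one stays down (0.005 to 0.0075), a faulty one springs back up to 0; which boxes are faulty differs from start to start and shows only when pressed
- collar_4 (a joint): white tell-tale collar under the red button of box_4: 0 = never pressed home; the button pushes it down over the last 4 mm of its stroke, and it stays (about 0.004 m after a full press)
- mat: green mat lying fixed on the table for boxes that pass, 200 mm (its x) x 220 mm (its y) and 3 mm thick, no rim; origin at the centre of its underside
- bin: red quarantine bin fixed to the table; inner room 125 mm (its x) x 260 mm (its y), walls 4 mm thick, 64 mm high; origin at the centre of its underside, x away from the robot. Rails 66 mm high at y = +-139 mm run back to x = +203 mm; a lock plate on the +y rail rises to 92 mm from x = +23 mm on. Clear cover 133 x 266 mm, its top 70.5 mm above the table, clears boxes standing inside
- bin_floor (a point): centre of the bin's inner floor (4 mm thick), on its upper face; axes as the bin's
- cover (a joint): clear sliding cover of the bin: 0 = shut, 0.130 m = fully open (slid along the bin's +x, away from the robot). Locked at both ends unless the thumb release is held down; slides with about 2 N. Shut it covers the whole bin, fully open it leaves the whole bin free
- release (a joint): orange thumb release on the cover: 0 = up, 0.008 m = pressed fully down; frees the lock beyond 0.004 m; sprung, 1.5 N to start and 3.5 N fully down; comes up again and locks when let go at either end (a click stop holds the cover within 2 mm)
- release_top (a point): centre of the top face of the orange thumb release (42 mm along x by 32 mm along y), which rides on the cover; with the release up it lies 92 mm above the table, at x = +40 mm + cover travel, y = +95 mm in the bin's frame. Two black upright ridges fixed to the cover, 46 mm apart inside (at x = +-23 mm from this point, 36 mm wide along y, 8 mm thick), rise 8.5 mm above it, so that a fingertip on the release can push the cover by them; axes as the bin's

How it is judged:
On the way:
1. the bin's cover has been slid fully open (value of joint cover above 0.122 m), for 0.2 s.
At the end, for the whole second after the job is handed in: Every box has been pressed home (collar down over 2 mm) and stands upright (0.15 rad), at rest: button down (over 4 mm) on the mat, its centre 10 mm or more inside the edges, or button up (under 2 mm) on the bin's floor. The cover is shut (4 mm), its release up (3 mm) (value of joint cover below 0.004 m and value of joint release below 0.003 m and value of joint each of collar_1, collar_2, collar_3, collar_4 above 0.002 m and angle between each of box_1, box_2, box_3, box_4's own z axis and vertical below 0.15 rad and linear speed of each of box_1, box_2, box_3, box_4 below 0.03 m/s and ((value of joint button_1 above 0.004 m and x of box_1 in the frame of mat between -0.09 and 0.09 m and y of box_1 in the frame of mat between -0.1 and 0.1 m and z of box_1 in the frame of mat between -0.01 and 0.01 m) or (value of joint button_1 below 0.002 m and x of box_1 in the frame of bin_floor between -0.0625 and 0.0625 m and y of box_1 in the frame of bin_floor between -0.13 and 0.13 m and z of box_1 in the frame of bin_floor between -0.01 and 0.01 m)) and ((value of joint button_2 above 0.004 m and x of box_2 in the frame of mat between -0.09 and 0.09 m and y of box_2 in the frame of mat between -0.1 and 0.1 m and z of box_2 in the frame of mat between -0.01 and 0.01 m) or (value of joint button_2 below 0.002 m and x of box_2 in the frame of bin_floor between -0.0625 and 0.0625 m and y of box_2 in the frame of bin_floor between -0.13 and 0.13 m and z of box_2 in the frame of bin_floor between -0.01 and 0.01 m)) and ((value of joint button_3 above 0.004 m and x of box_3 in the frame of mat between -0.09 and 0.09 m and y of box_3 in the frame of mat between -0.1 and 0.1 m and z of box_3 in the frame of mat between -0.01 and 0.01 m) or (value of joint button_3 below 0.002 m and x of box_3 in the frame of bin_floor between -0.0625 and 0.0625 m and y of box_3 in the frame of bin_floor between -0.13 and 0.13 m and z of box_3 in the frame of bin_floor between -0.01 and 0.01 m)) and ((value of joint button_4 above 0.004 m and x of box_4 in the frame of mat between -0.09 and 0.09 m and y of box_4 in the frame of mat between -0.1 and 0.1 m and z of box_4 in the frame of mat between -0.01 and 0.01 m) or (value of joint button_4 below 0.002 m and x of box_4 in the frame of bin_floor between -0.0625 and 0.0625 m and y of box_4 in the frame of bin_floor between -0.13 and 0.13 m and z of box_4 in the frame of bin_floor between -0.01 and 0.01 m))); the robot touches nothing.
Of box_1, box_2, box_3, box_4 only 3 to 4 are there at a start; the rules pass over those that are not, and their reading is None.
At some moment in a run one of box_1, box_2, box_3, box_4 may be knocked a few centimetres aside while the robot is not near it.
It also fails if it takes over 210 s, if anything falls off the work surface, if the arm or the gripper's body presses on something with over 40 N, if the wrist force passes 120 N, or if a joint passes its speed limit or range.

## Working session

There is one attempt and no reset: what is moved stays moved. The work goes in short steps, Python scripts to look and compute and a tool call to move; the robot and the scene stay as the last step left them, time stands still between calls to the robot, and variables do not carry over. Pictures are saved under pics/ and viewed, about 12 in all and at most 16, crops included, and the job is handed in when it is done.

Besides the shell and the picture viewer there is one more tool, called after "Call:" as a command line: name --argument value ..., lists and objects as JSON in quotes. servo_tool: Moves the arm, as the interface text tells. Its arguments: {"type":"object","properties":{"deltas":{"type":"array","items":{"type":"object","properties":{"x":{"type":"number"},"y":{"type":"number"},"z":{"type":"number"},"ax":{"type":"number"},"ay":{"type":"number"},"az":{"type":"number"}}}},"fingers":{"type":"number"},"squeeze":{"type":"number"}},"required":["deltas"]}

```bash
mkdir -p pics; ls
cat > h.py <<'E'
import numpy as np,cv2
from rig import state,grab_frame,camera_model,sign_off,grip_point_offset
from scipy.spatial.transform import Rotation as R
def snap(n,f,crop=None,s=1):
    im=grab_frame(n)[:,:,::-1]; cv2.imwrite(f'pics/{f}_full.png',im)
    if crop: im=im[crop[1]:crop[3],crop[0]:crop[2]]
    cv2.imwrite(f'pics/{f}.png',cv2.resize(im,None,fx=s,fy=s,interpolation=cv2.INTER_CUBIC))
def ray(n,u,v,z):
    m=camera_model(n);V=np.array(m['view']);
    p=cv2.undistortPoints(np.array([[[u,v]]],float),np.array(m['camera_matrix']),np.array(m['dist_coeffs']))[0,0]
    d=V[:3,:3].T@np.array([p[0],p[1],1]);c=-V[:3,:3].T@V[:3,3]
    return c+d*(z-c[2])/d[2]
def proj(n,P):
    m=camera_model(n);V=np.array(m['view']);
    return cv2.projectPoints(np.array(P,float).reshape(-1,1,3),cv2.Rodrigues(V[:3,:3])[0],V[:3,3],np.array(m['camera_matrix']),np.array(m['dist_coeffs']))[0][:,0]
def tool(P,T=None):
    """world target -> shift in tool axes mm"""
    s=state();r=R.from_quat(s['tool_rot']);return (r.inv().apply(np.array(P)-s['eef_pos'])*1000).round(1)
E
python3 - <<'E'
from h import *
snap('top','t0',None,1.4);snap('side','s0',None,1.4)
s=state();print(s,grip_point_offset);print(R.from_quat(s['tool_rot']).as_matrix().round(3))
for n in('top','side'):
    m=camera_model(n);V=np.array(m['view']);print(n,-V[:3,:3].T@V[:3,3],V[:3,:3].round(2),m['camera_matrix'])
E
```

```text
pics
{'t': 0.1, 'joint_positions': array([ 1.00581387,  0.33385395,  0.03986268,  1.46619269, -0.01340486,
        1.34330871, -0.05850281]), 'qvel': array([-0.00214485, -0.00109251, -0.00027818, -0.00156668,  0.00114723,
       -0.00047133,  0.00192853]), 'effort': array([ 6.06516260e-03, -6.60008097e+01,  1.37115274e+00, -4.06471896e+01,
        1.69348688e-02,  8.91452335e-03,  4.49421645e-05]), 'eef_pos': array([ 0.29172448, -0.58038707,  0.23049638]), 'tool_rot': array([ 9.73004027e-01,  2.30786922e-01, -2.17135153e-04, -7.16241185e-04]), 'force': array([-0.38826375, -0.01930832, -0.00203992]), 'torque': array([-0.01626329,  0.05361173, -0.03262101]), 'grip_width': 1.000648396114473} 0.0187
[[ 0.893  0.449 -0.001]
 [ 0.449 -0.893  0.001]
 [-0.    -0.001 -1.   ]]
top [0.37386322 0.02469905 1.34985871] [[ 0.   -1.   -0.02]
 [-0.99 -0.   -0.13]
 [ 0.13  0.02 -0.99]] [[496.0029402    0.         281.46815579]
 [  0.         496.0029402  217.21613838]
 [  0.           0.           1.        ]]
side [0.22003707 0.79109686 0.57186654] [[-0.93 -0.37 -0.  ]
 [-0.2   0.49 -0.85]
 [ 0.32 -0.79 -0.53]] [[386.49528432   0.         279.49119504]
 [  0.         386.49528432 210.54226546]
 [  0.           0.           1.        ]]
```

View pics/t0.png

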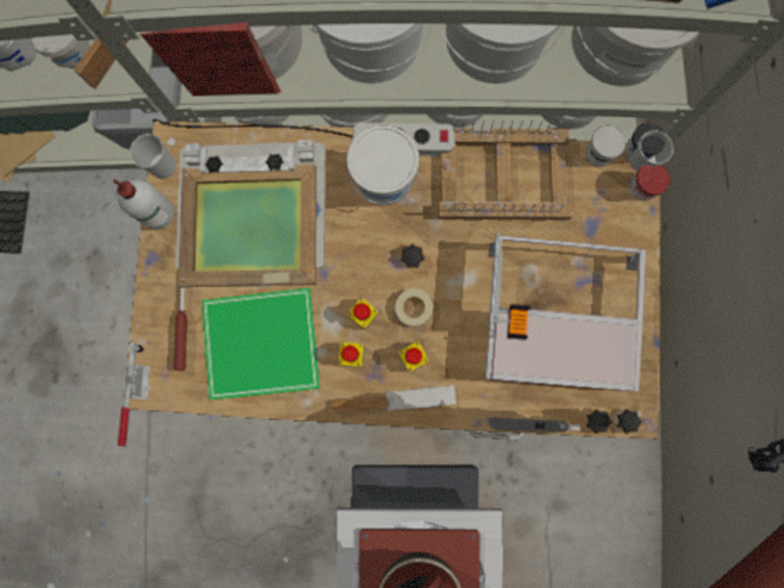

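View pics/s0.png

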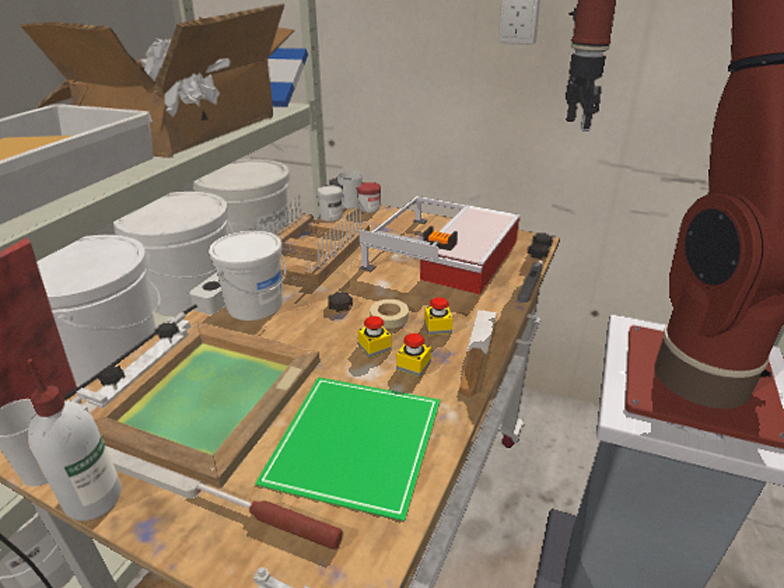

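The top view shows three boxes, at about (362,313), (350,354) and (414,356), each pixel position scaled by 1.4. The mat is centred near (261,344), the bin near (567,350), and the orange release is at (519,322). The side view also shows three boxes. I'll take two enlarged crops to measure from.

Run:
```python
import cv2
im=cv2.imread('pics/t0_full.png')
a=im[210:270,230:320];b=im[160:290,340:470]
cv2.imwrite('pics/c1.png',cv2.resize(a,None,fx=8,fy=8,interpolation=cv2.INTER_CUBIC))
cv2.imwrite('pics/c2.png',cv2.resize(b,None,fx=4.5,fy=4.5,interpolation=cv2.INTER_CUBIC))
from h import *
hsv=cv2.cvtColor(im,cv2.COLOR_BGR2HSV)
def blobs(m,amin):
    n,l,st,c=cv2.connectedComponentsWithStats(m.astype(np.uint8))
    return [(i,st[i],c[i],l) for i in range(1,n) if st[i][4]>amin]
H,S,Vv=cv2.split(hsv)
red=((H<6)|(H>174))&(S>180)&(Vv>120); red[:200]=0;red[280:]=0
for i,st,c,l in blobs(red,20): print('red',c.round(1),st[4],ray('top',*c,.06).round(4))
yel=(H>22)&(H<34)&(S>170)&(Vv>120);yel[:205]=0;yel[275:]=0
for i,st,c,l in blobs(yel,20):
    r=cv2.minAreaRect(np.argwhere(l==i)[:,::-1].astype(np.float32));print('yel',r)
    q=cv2.boxPoints(r);print([ray('top',*p,.036)[:2].round(3) for p in q])
org=(H>7)&(H<20)&(S>200)&(Vv>150)
for i,st,c,l in blobs(org,30): print('org',c.round(1),st,ray('top',*c,.092).round(4))
gr=(H>50)&(H<70)&(S>180)&(Vv>90)
for i,st,c,l in blobs(gr,500):
    r=cv2.minAreaRect(np.argwhere(l==i)[:,::-1].astype(np.float32));print('mat',c,r,[ray('top',*p,.003)[:2].round(3) for p in cv2.boxPoints(r)],ray('top',*r[0],.003))
```

```text
red [258.1 222.3] 89 [0.5265 0.1072 0.06  ]
red [249.7 252.3] 85 [0.4478 0.1284 0.06  ]
red [294.9 253.8] 88 [0.444  0.0109 0.06  ]
yel ((258.75, 223.25003051757812), (16.970561981201172, 16.263456344604492), 45.0)
[array([0.527, 0.139]), array([0.558, 0.108]), array([0.526, 0.076]), array([0.495, 0.106])]
yel ((250.13365173339844, 252.66336059570312), (16.915632247924805, 16.61712074279785), 5.710592269897461)
[array([0.428, 0.154]), array([0.472, 0.15 ]), array([0.468, 0.105]), array([0.424, 0.109])]
yel ((295.0047302246094, 254.10855102539062), (16.900373458862305, 16.60898780822754), 60.945396423339844)
[array([0.453, 0.04 ]), array([0.475, 0.002]), array([ 0.436, -0.02 ]), array([0.414, 0.019])]
org [369.6 229.5] [364 221  12  18 183] [ 0.5044 -0.1798  0.092 ]
```

View pics/c1.png

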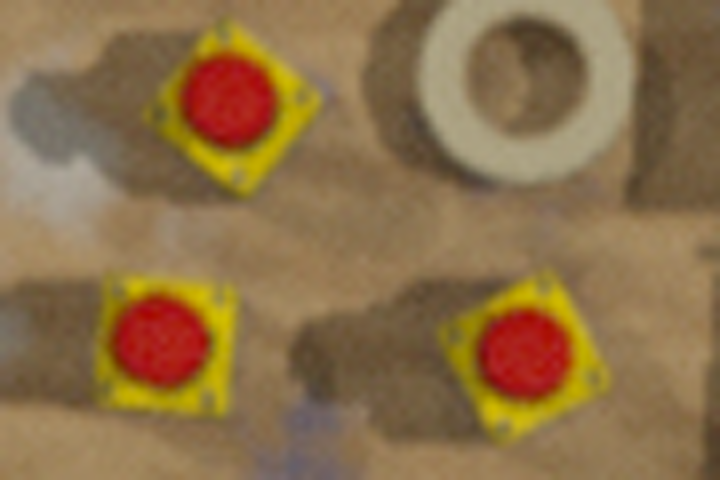

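View pics/c2.png

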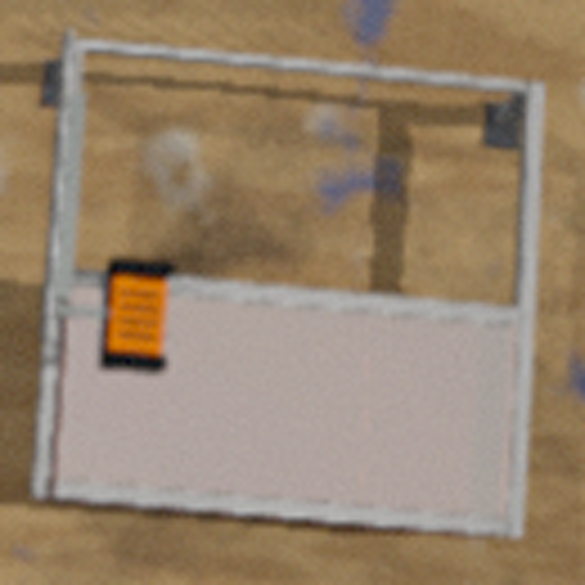

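Crop 1 shows box corners as follows. Yaws are from the image edges:
- **A:** (228,20), (325,97), (245,197), (145,115), yaw about -38.6°.
- **B:** (108,272), (240,285), (228,415), (95,402), yaw about -5.6°.
- **C:** (545,270), (610,380), (505,440), (437,325), yaw about +29°.

Crop 2 shows the bin front edge running from (35,497) to (520,533), and the release centred at (136,314).

```bash
cat >> h.py <<'E'
def go(P,yaw=None):
    """shift (mm) and turn (deg) in tool axes to world P with tool down, tool x at yaw deg"""
    s=state();r=R.from_quat(s['tool_rot']);d=(r.inv().apply(np.array(P)-s['eef_pos'])*1000).round(1)
    m=r.as_matrix();y0=np.degrees(np.arctan2(m[1,0],m[0,0]))
    if yaw is None: yaw=y0
    c,q=np.cos(np.radians(yaw)),np.sin(np.radians(yaw))
    t=R.from_matrix(np.array([[c,q,0],[q,-c,0],[0,0,-1]]))
    return d,(r.inv()*t).as_rotvec(degrees=True).round(2),'yaw0',y0.round(1)
E
python3 - <<'E'
from h import *
f=lambda u,v,z:ray('top',u,v,z)[:2]
c2=lambda x,y,z:f(340+x/4.5,160+y/4.5,z)
a,b=c2(35,497,.068),c2(520,533,.068);d=b-a;print('front',a,b,np.hypot(*d),np.degrees(np.arctan2(d[0],-d[1])))
a,b=c2(70,42,.066),c2(540,85,.066);d=b-a;print('back',a,b,np.hypot(*d),np.degrees(np.arctan2(d[0],-d[1])))
rel=c2(136,314,.092);print('rel',rel)
for y in(-3.,-4.):
    q=np.radians(y);M=np.array([[np.cos(q),-np.sin(q)],[np.sin(q),np.cos(q)]]);print(y,'bin',rel-M@[.04,.095])
m=[f(x/1.4,y/1.4,.003) for x,y in((203,302),(308,290),(318,388),(212,398))];print('mat',np.round(m,3),np.mean(m,0))
for i in range(4):
    d=m[(i+1)%4]-m[i];print(np.hypot(*d),np.degrees(np.arctan2(d[1],d[0])))
print(go([*rel,.13],-3.5))
E
```

```text
front [ 0.40077146 -0.12537623] [ 0.37825313 -0.40877369] 0.28429069040670485 -4.543089018632184
back [ 0.66727149 -0.15002007] [ 0.64316703 -0.43236345] 0.28337044358697006 -4.879673580408249
rel [ 0.50366356 -0.18134127]
-3.0 bin [ 0.45874647 -0.27411764]
-4.0 bin [ 0.45713414 -0.2733196 ]
mat [[0.551 0.427]
 [0.575 0.217]
 [0.383 0.194]
 [0.362 0.403]] [0.46781605 0.31014455]
0.21194514803368875 -83.50573673765751
0.19321088261816738 -173.2399841501809
0.21012144400277197 95.90812470883108
0.1910788048336193 7.3131502202341
(array([ 368.6, -261.2,  100.9]), array([-8.000e-02,  3.000e-02,  3.019e+01]), 'yaw0', np.float64(26.7))
```

Call:
servo_tool --deltas '[{"x": 45, "y": -32, "z": 6, "az": 8}, {"x": 90, "y": -64, "z": 12, "az": 16}, {"x": 130, "y": -92, "z": 18, "az": 24}, {"x": 170, "y": -120, "z": 24, "az": 31.4}, {"x": 210, "y": -149, "z": 30, "az": 31.4}, {"x": 250, "y": -177, "z": 40, "az": 31.4}, {"x": 290, "y": -206, "z": 50, "az": 31.4}, {"x": 325, "y": -230, "z": 60, "az": 31.4}]' --fingers 0 --squeeze 40

```text
validation failed for argument at $.de...
```

Run:
```python
from h import *
print(state()['eef_pos'],state()['force'],state()['grip_width'],go([.504,-.181,.115],-4.7))
```

```text
[ 0.29172448 -0.58038707  0.23049638] [-0.38826375 -0.01930832 -0.00203992] 1.000648396114473 (array([ 369. , -261.3,  115.9]), array([-8.000e-02,  3.000e-02,  3.139e+01]), 'yaw0', np.float64(26.7))
```

Call:
servo_tool --deltas '[{"x": 40, "y": -28, "z": 6, "ax": 0, "ay": 0, "az": 8}, {"x": 80, "y": -56, "z": 12, "ax": 0, "ay": 0, "az": 16}, {"x": 120, "y": -84, "z": 18, "ax": 0, "ay": 0, "az": 24}, {"x": 160, "y": -112, "z": 24, "ax": 0, "ay": 0, "az": 31.4}, {"x": 200, "y": -140, "z": 30, "ax": 0, "ay": 0, "az": 31.4}, {"x": 240, "y": -168, "z": 40, "ax": 0, "ay": 0, "az": 31.4}, {"x": 280, "y": -196, "z": 50, "ax": 0, "ay": 0, "az": 31.4}, {"x": 318, "y": -224, "z": 60, "ax": 0, "ay": 0, "az": 31.4}]' --fingers 0 --squeeze 40

```text
t: 0.9
eef_pos: [0.4758, -0.2353, 0.1704]
tool_rot: [0.999, -0.041, -0.0, -0.001]
force: [0.8, -0.4, 0.3]
grip_width: 0.004
```

Run:
```python
from h import *
print(state()['eef_pos'],state()['force'],state()['grip_width'],go([.504,-.181,.115],-4.7))
```

```text
[ 0.475767  -0.23529    0.1703596] [ 0.75464804 -0.43043185  0.28421178] 0.003709135407097277 (array([ 23.7, -56.4,  55.4]), array([-0.07,  0.05,  0.  ]), 'yaw0', np.float64(-4.7))
```

Call:
servo_tool --deltas '[{"x": 10, "y": -28, "z": 10, "ax": 0, "ay": 0, "az": 0}, {"x": 24, "y": -56, "z": 20, "ax": 0, "ay": 0, "az": 0}, {"x": 24, "y": -56, "z": 40, "ax": 0, "ay": 0, "az": 0}, {"x": 24, "y": -56, "z": 55, "ax": 0, "ay": 0, "az": 0}, {"x": 24, "y": -56, "z": 62, "ax": 0, "ay": 0, "az": 0}, {"x": 24, "y": -56, "z": 63, "ax": 0, "ay": 0, "az": 0}, {"x": 24, "y": -56, "z": 63, "ax": 0, "ay": 0, "az": 0}, {"x": 24, "y": -56, "z": 63, "ax": 0, "ay": 0, "az": 0}]'

```text
t: 1.7
eef_pos: [0.5046, -0.1817, 0.1082]
tool_rot: [0.999, -0.041, 0.0, -0.0]
force: [-0.4, -0.7, -0.6]
grip_width: 0.004
```

Run:
```python
from h import *
snap('side','s1',(230,100,400,220),4.5)
print(state()['eef_pos'],state()['force'],go([.504,-.181,.0855],-4.7))
```

```text
[ 0.50465996 -0.18163363  0.10821839] [0.25417673 0.14123087 0.11088351] (array([-0.7, -0.6, 22.7]), array([-0.05, -0.02, -0.02]), 'yaw0', np.float64(-4.7))
```

View pics/s1.png

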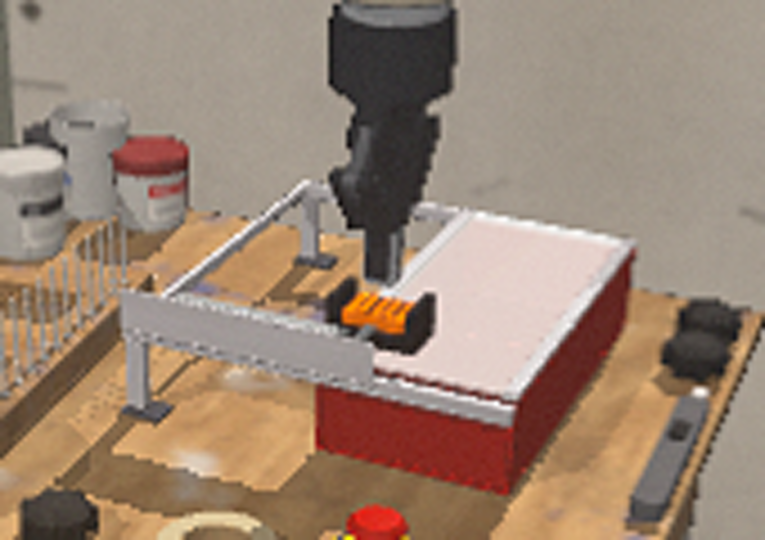

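The fingertip, at (382,280), sits over the middle of the release at (378,310), between the ridges. Next I press it and slide the cover open.

Call:
servo_tool --deltas '[{"x": 0, "y": 0, "z": 12, "ax": 0, "ay": 0, "az": 0}, {"x": 0, "y": 0, "z": 20, "ax": 0, "ay": 0, "az": 0}, {"x": 0, "y": 0, "z": 23.5, "ax": 0, "ay": 0, "az": 0}, {"x": 8, "y": 0, "z": 23.5, "ax": 0, "ay": 0, "az": 0}, {"x": 18, "y": 0, "z": 23.5, "ax": 0, "ay": 0, "az": 0}, {"x": 35, "y": 0, "z": 23.5, "ax": 0, "ay": 0, "az": 0}, {"x": 55, "y": 0, "z": 23.5, "ax": 0, "ay": 0, "az": 0}, {"x": 75, "y": 0, "z": 23.5, "ax": 0, "ay": 0, "az": 0}]'

```text
t: 2.55
eef_pos: [0.58, -0.1879, 0.0845]
tool_rot: [0.999, -0.041, -0.0, -0.0]
force: [-2.5, 0.6, 3.2]
grip_width: -0.002
```

Call:
servo_tool --deltas '[{"x": 20, "y": 0, "z": 0, "ax": 0, "ay": 0, "az": 0}, {"x": 40, "y": 0, "z": 0, "ax": 0, "ay": 0, "az": 0}, {"x": 55, "y": 0, "z": 0, "ax": 0, "ay": 0, "az": 0}, {"x": 62, "y": 0, "z": 0, "ax": 0, "ay": 0, "az": 0}, {"x": 66, "y": 0, "z": 0, "ax": 0, "ay": 0, "az": 0}, {"x": 68, "y": 0, "z": 0, "ax": 0, "ay": 0, "az": 0}, {"x": 68, "y": 0, "z": 0, "ax": 0, "ay": 0, "az": 0}, {"x": 68, "y": 0, "z": 0, "ax": 0, "ay": 0, "az": 0}]'

```text
t: 3.35
eef_pos: [0.6455, -0.1936, 0.0842]
tool_rot: [0.999, -0.042, -0.002, -0.001]
force: [-8.9, 0.3, 7.4]
grip_width: 0.004
```

Run:
```python
from h import *
snap('top','t2',(320,140,480,290),4)
print(state()['eef_pos'],state()['force'],go([.504,-.181,.0855],-4.7))
```

```text
[ 0.64544936 -0.19367482  0.084158  ] [-9.18943267  0.74861247  6.52485562] (array([-142. ,   -0.9,   -0.7]), array([-0.05,  0.27, -0.06]), 'yaw0', np.float64(-4.8))
```

View pics/t2.png

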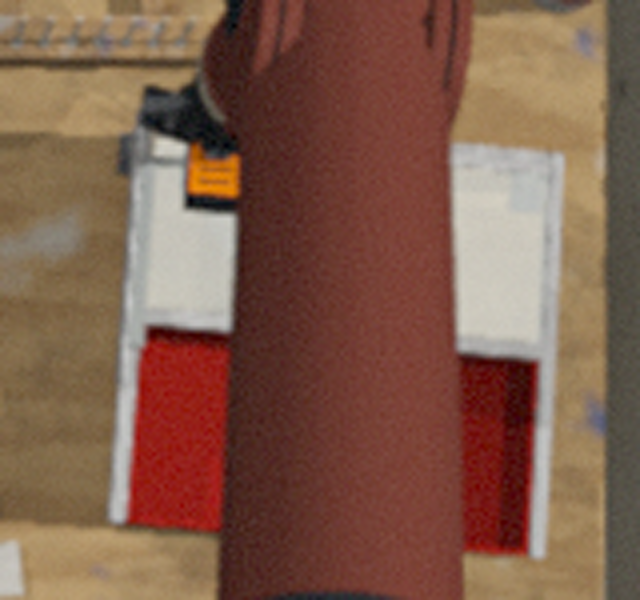

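The cover is fully open: the stop gave 9 N after 130 mm of travel, and the red bin interior is clear. Next I lift and go over box C.

Call:
servo_tool --deltas '[{"x": -2, "y": 0, "z": -25, "ax": 0, "ay": 0, "az": 0}, {"x": -10, "y": -5, "z": -55, "ax": 0, "ay": 0, "az": -4}, {"x": -40, "y": -32, "z": -60, "ax": 0, "ay": 0, "az": -12}, {"x": -75, "y": -62, "z": -60, "ax": 0, "ay": 0, "az": -20}, {"x": -110, "y": -92, "z": -60, "ax": 0, "ay": 0, "az": -28}, {"x": -145, "y": -122, "z": -60, "ax": 0, "ay": 0, "az": -33.8}, {"x": -180, "y": -154, "z": -50, "ax": 0, "ay": 0, "az": -33.8}, {"x": -216, "y": -186, "z": -30, "ax": 0, "ay": 0, "az": -33.8}]'

```text
t: 4.2
eef_pos: [0.4461, 0.0095, 0.1165]
tool_rot: [0.968, 0.251, -0.001, -0.001]
force: [1.1, 1.8, 0.3]
grip_width: 0.004
```

Run:
```python
from h import *
print(state()['eef_pos'],state()['force'],go([.444,.011,.05],29))
snap('side','s3',(220,190,340,280),6)
snap('top','t3')
```

```text
[0.44609049 0.00951449 0.11650882] [1.06608018 1.75468073 0.29671396] (array([-1. , -2.2, 66.5]), array([-0.11,  0.08,  0.04]), 'yaw0', np.float64(29.0))
```

View pics/s3.png

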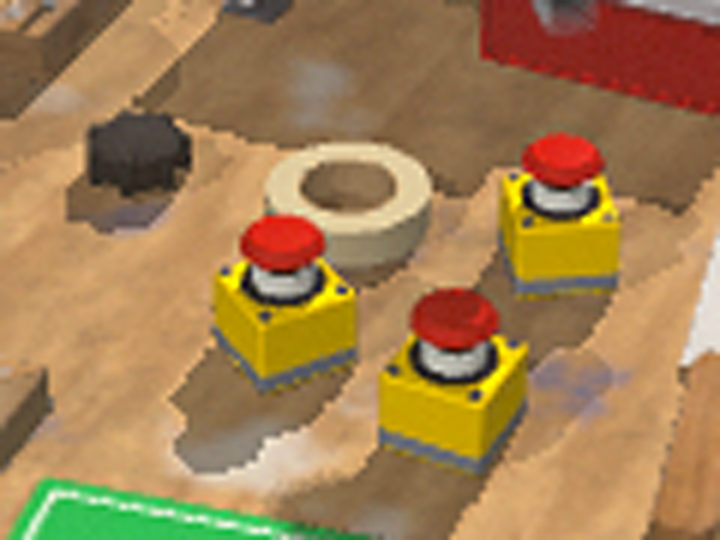

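All three boxes stand untouched with their collars up. From left to right in the crop they are A (283,300), B (453,380) and C (562,215). Now I press C.

Call:
servo_tool --deltas '[{"x": -1, "y": -2, "z": 30, "ax": 0, "ay": 0, "az": 0}, {"x": -1, "y": -2, "z": 50, "ax": 0, "ay": 0, "az": 0}, {"x": -1, "y": -2, "z": 57, "ax": 0, "ay": 0, "az": 0}, {"x": -1, "y": -2, "z": 62, "ax": 0, "ay": 0, "az": 0}, {"x": -1, "y": -2, "z": 66, "ax": 0, "ay": 0, "az": 0}, {"x": -1, "y": -2, "z": 67.5, "ax": 0, "ay": 0, "az": 0}, {"x": -1, "y": -2, "z": 67.5, "ax": 0, "ay": 0, "az": 0}, {"x": -1, "y": -2, "z": 67.5, "ax": 0, "ay": 0, "az": 0}]'

```text
t: 5.1
eef_pos: [0.439, 0.0131, 0.049]
tool_rot: [0.967, 0.253, -0.005, -0.001]
force: [-18.3, -0.3, 41.3]
grip_width: -0.001
```

Call:
servo_tool --deltas '[{"x": 0, "y": 0, "z": -4, "ax": 0, "ay": 0, "az": 0}, {"x": 0, "y": 0, "z": -15, "ax": 0, "ay": 0, "az": 0}, {"x": 0, "y": 0, "z": -40, "ax": 0, "ay": 0, "az": 0}, {"x": 0, "y": 0, "z": -65, "ax": 0, "ay": 0, "az": 0}, {"x": 0, "y": 0, "z": -65, "ax": 0, "ay": 0, "az": 0}, {"x": 0, "y": 0, "z": -65, "ax": 0, "ay": 0, "az": 0}, {"x": 0, "y": 0, "z": -65, "ax": 0, "ay": 0, "az": 0}, {"x": 0, "y": 0, "z": -65, "ax": 0, "ay": 0, "az": 0}]'

```text
t: 5.9
eef_pos: [0.4392, 0.0131, 0.1133]
tool_rot: [0.967, 0.253, -0.006, -0.001]
force: [-0.4, 0.7, -0.9]
grip_width: 0.005
```

Run:
```python
from h import *
print(state()['eef_pos'],state()['force'])
snap('side','s4',(220,190,340,280),6)
# A and B
for P,y in(([.4478,.1284,.0502],-5.6),([.5265,.1072,.0502],51.4)):print(go(P,y))
```

```text
[0.43921561 0.01305457 0.11334023] [-0.39068072  0.6782646  -0.92632829]
(array([ 64.6, -96. ,  63. ]), array([-0.13,  0.68, 34.94]), 'yaw0', np.float64(29.3))
(array([122.8, -38.9,  62.1]), array([ -0.44,   0.53, -22.06]), 'yaw0', np.float64(29.3))
```

View pics/s4.png

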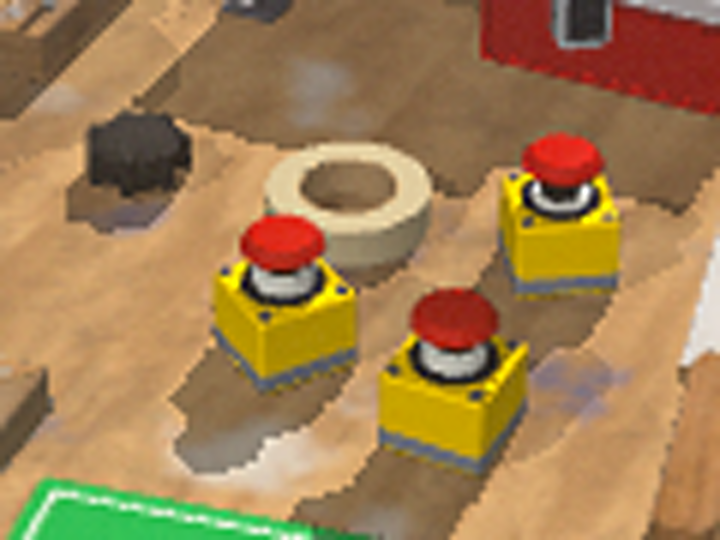

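C's button sprang back up while its collar went down, leaving a dark gap under the cap, so C is faulty. The box has not moved. Next is B.

Call:
servo_tool --deltas '[{"x": 20, "y": -30, "z": -5, "ax": 0, "ay": 0, "az": 8}, {"x": 40, "y": -60, "z": -5, "ax": 0, "ay": 0.3, "az": 16}, {"x": 60, "y": -90, "z": -5, "ax": 0, "ay": 0.7, "az": 24}, {"x": 64.6, "y": -96, "z": 0, "ax": 0, "ay": 0.7, "az": 32}, {"x": 64.6, "y": -96, "z": 25, "ax": 0, "ay": 0.7, "az": 35}, {"x": 64.6, "y": -96, "z": 45, "ax": 0, "ay": 0.7, "az": 35}, {"x": 64.6, "y": -96, "z": 50, "ax": 0, "ay": 0.7, "az": 35}, {"x": 64.6, "y": -96, "z": 50, "ax": 0, "ay": 0.7, "az": 35}]'

```text
t: 6.75
eef_pos: [0.4472, 0.1283, 0.0625]
tool_rot: [0.999, -0.049, -0.001, -0.001]
force: [-0.4, -0.2, -0.4]
grip_width: 0.003
```

Call:
servo_tool --deltas '[{"x": 0, "y": 0, "z": 5, "ax": 0, "ay": 0, "az": 0}, {"x": 0, "y": 0, "z": 9, "ax": 0, "ay": 0, "az": 0}, {"x": 0, "y": 0, "z": 12, "ax": 0, "ay": 0, "az": 0}, {"x": 0, "y": 0, "z": 13, "ax": 0, "ay": 0, "az": 0}, {"x": 0, "y": 0, "z": 13, "ax": 0, "ay": 0, "az": 0}, {"x": 0, "y": 0, "z": 13, "ax": 0, "ay": 0, "az": 0}, {"x": 0, "y": 0, "z": 4, "ax": 0, "ay": 0, "az": 0}, {"x": 0, "y": 0, "z": -35, "ax": 0, "ay": 0, "az": 0}]'

```text
t: 7.55
eef_pos: [0.4444, 0.1273, 0.0953]
tool_rot: [0.999, -0.049, -0.005, -0.0]
force: [0.5, 0.4, -0.2]
grip_width: 0.003
```

Run:
```python
from h import *
print(state()['eef_pos'],state()['force'])
print(go([.5265,.1072,.062],51.4))
```

```text
[0.44435377 0.1273144  0.09529364] [ 0.53075713  0.44650043 -0.23663343]
(array([84. , 11.9, 32.5]), array([ -0.28,   0.51, -57.04]), 'yaw0', np.float64(-5.6))
```

Call:
servo_tool --deltas '[{"x": 28, "y": 4, "z": -5, "ax": 0, "ay": 0.2, "az": 8}, {"x": 56, "y": 8, "z": -5, "ax": 0, "ay": 0.4, "az": 16}, {"x": 84, "y": 12, "z": -5, "ax": -0.3, "ay": 0.5, "az": 24}, {"x": 84, "y": 12, "z": 0, "ax": -0.3, "ay": 0.5, "az": 32}, {"x": 84, "y": 12, "z": 15, "ax": -0.3, "ay": 0.5, "az": 33}, {"x": 84, "y": 12, "z": 30, "ax": -0.3, "ay": 0.5, "az": 33}, {"x": 84, "y": 12, "z": 33, "ax": -0.3, "ay": 0.5, "az": 33}, {"x": 84, "y": 12, "z": 33, "ax": -0.3, "ay": 0.5, "az": 33}]'

```text
t: 8.35
eef_pos: [0.5258, 0.1071, 0.0614]
tool_rot: [0.944, -0.331, -0.001, 0.004]
force: [-0.2, 0.3, -0.2]
grip_width: -0.0
```

Call:
servo_tool --deltas '[{"x": 0, "y": 0, "z": 5, "ax": 0, "ay": 0, "az": 0}, {"x": 0, "y": 0, "z": 9, "ax": 0, "ay": 0, "az": 0}, {"x": 0, "y": 0, "z": 12, "ax": 0, "ay": 0, "az": 0}, {"x": 0, "y": 0, "z": 13, "ax": 0, "ay": 0, "az": 0}, {"x": 0, "y": 0, "z": 13, "ax": 0, "ay": 0, "az": 0}, {"x": 0, "y": 0, "z": 13, "ax": 0, "ay": 0, "az": 0}, {"x": 0, "y": 0, "z": 4, "ax": 0, "ay": 0, "az": 0}, {"x": 0, "y": 0, "z": -40, "ax": 0, "ay": 0, "az": 0}]'

```text
t: 9.15
eef_pos: [0.5229, 0.1064, 0.0981]
tool_rot: [0.944, -0.331, -0.005, 0.006]
force: [0.7, -1.1, -0.0]
grip_width: 0.003
```

Run:
```python
from h import *
print(state()['eef_pos'],state()['force'])
snap('side','s5',(220,190,340,280),6)
```

```text
[0.52289596 0.10643637 0.09814913] [ 0.65803116 -1.07604154 -0.03629334]
```

View pics/s5.png

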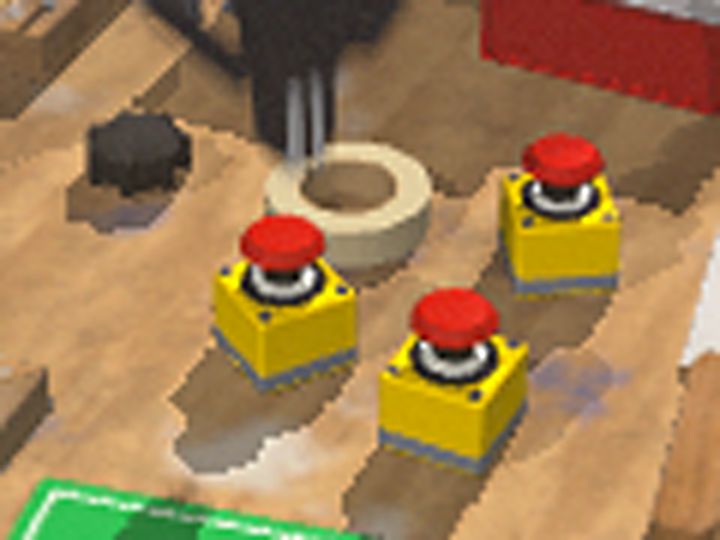

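The crop shows all three boxes, A (283,242), B (453,318) and C (562,160), with the cap back up and the collar down (dark gap under the cap). So all three are faulty and go in the bin. Before grasping A I'll scan the stored images for a fourth box.

Run:
```python
from h import *
for f in('t0','t3'):
    im=cv2.imread(f'pics/{f}_full.png');H,S,V=cv2.split(cv2.cvtColor(im,cv2.COLOR_BGR2HSV))
    m=((H>22)&(H<34)&(S>170)&(V>90)).astype(np.uint8);n,l,st,c=cv2.connectedComponentsWithStats(m)
    print(f,[(c[i].round(0),st[i][4]) for i in range(1,n) if st[i][4]>8])
im=cv2.imread('pics/t3_full.png');print(im[225:280:12,350:460:10].tolist())
print(go([.5265,.107,.070],-38.6),go([.5265,.107,.004],-38.6))
```

```text
t0 [(array([260., 225.]), np.int32(128)), (array([251., 254.]), np.int32(128)), (array([295., 255.]), np.int32(137))]
t3 [(array([259., 225.]), np.int32(109)), (array([251., 253.]), np.int32(131))]
[[[139, 142, 142], [18, 26, 119], [3, 0, 77], [21, 24, 69], [17, 22, 62], [88, 90, 108], [170, 170, 173], [184, 187, 187], [181, 184, 184], [181, 186, 186], [178, 185, 188]], [[159, 160, 161], [14, 21, 146], [22, 30, 145], [17, 25, 144], [26, 31, 141], [27, 38, 145], [12, 14, 138], [13, 26, 144], [26, 24, 97], [29, 32, 97], [29, 21, 76]], [[181, 182, 181], [21, 31, 139], [7, 20, 140], [19, 20, 148], [35, 39, 157], [20, 21, 153], [25, 26, 157], [22, 24, 159], [37, 33, 118], [23, 18, 110], [9, 20, 75]], [[180, 183, 181], [27, 32, 145], [27, 32, 144], [31, 31, 155], [18, 30, 155], [0, 29, 153], [17, 27, 155], [30, 33, 157], [22, 28, 115], [15, 25, 114], [21, 21, 82]], [[89, 129, 155], [63, 93, 107], [50, 72, 100], [23, 42, 111], [29, 36, 143], [29, 35, 156], [30, 25, 159], [22, 31, 127], [28, 33, 116], [21, 18, 114], [11, 15, 96]]]
(array([-0.4,  1.5, 37.8]), array([ 0.32, -0.17,  0.  ]), 'yaw0', np.float64(-38.6)) (array([ -0.6,   1.1, 103.8]), array([ 0.32, -0.17,  0.  ]), 'yaw0', np.float64(-38.6))
```

No fourth box shows, and the bin interior is all red. Now I grasp A.

Call:
servo_tool --deltas '[{"x": -0.5, "y": 1, "z": 0, "ax": 0.3, "ay": 0, "az": 0}, {"x": -0.5, "y": 1, "z": 0, "ax": 0.3, "ay": 0, "az": 0}, {"x": -0.5, "y": 1, "z": 0, "ax": 0.3, "ay": 0, "az": 0}, {"x": -0.5, "y": 1, "z": 0, "ax": 0.3, "ay": 0, "az": 0}, {"x": -0.5, "y": 1, "z": 20, "ax": 0.3, "ay": 0, "az": 0}, {"x": -0.5, "y": 1, "z": 30, "ax": 0.3, "ay": 0, "az": 0}, {"x": -0.5, "y": 1, "z": 30, "ax": 0.3, "ay": 0, "az": 0}, {"x": -0.5, "y": 1, "z": 30, "ax": 0.3, "ay": 0, "az": 0}]' --fingers 1

```text
t: 10.0
eef_pos: [0.5265, 0.1075, 0.0775]
tool_rot: [0.944, -0.33, 0.001, 0.001]
force: [-0.0, 0.1, 1.2]
grip_width: 0.996
```

Call:
servo_tool --deltas '[{"x": 0, "y": 0, "z": 20, "ax": 0, "ay": 0, "az": 0}, {"x": 0, "y": 0, "z": 40, "ax": 0, "ay": 0, "az": 0}, {"x": 0, "y": 0, "z": 55, "ax": 0, "ay": 0, "az": 0}, {"x": 0, "y": 0, "z": 67, "ax": 0, "ay": 0, "az": 0}, {"x": 0, "y": 0, "z": 73, "ax": 0, "ay": 0, "az": 0}, {"x": 0, "y": 0, "z": 73, "ax": 0, "ay": 0, "az": 0}, {"x": 0, "y": 0, "z": 73, "ax": 0, "ay": 0, "az": 0}, {"x": 0, "y": 0, "z": 73, "ax": 0, "ay": 0, "az": 0}]'

```text
t: 10.8
eef_pos: [0.5272, 0.1075, 0.0054]
tool_rot: [0.944, -0.33, 0.001, 0.001]
force: [-0.1, -0.5, -0.4]
grip_width: 1.001
```

Call:
servo_tool --deltas '[{"x": 0, "y": 0, "z": 0, "ax": 0, "ay": 0, "az": 0}, {"x": 0, "y": 0, "z": 0, "ax": 0, "ay": 0, "az": 0}, {"x": 0, "y": 0, "z": 0, "ax": 0, "ay": 0, "az": 0}, {"x": 0, "y": 0, "z": 0, "ax": 0, "ay": 0, "az": 0}, {"x": 0, "y": 0, "z": 0, "ax": 0, "ay": 0, "az": 0}, {"x": 0, "y": 0, "z": 0, "ax": 0, "ay": 0, "az": 0}, {"x": 0, "y": 0, "z": 0, "ax": 0, "ay": 0, "az": 0}, {"x": 0, "y": 0, "z": 0, "ax": 0, "ay": 0, "az": 0}]' --fingers 0 --squeeze 30

```text
t: 11.6
eef_pos: [0.5276, 0.1077, 0.0058]
tool_rot: [0.944, -0.33, 0.002, 0.0]
force: [-0.1, -0.6, 5.7]
grip_width: 0.514
```

Run:
```python
from h import *
q=np.radians(-4.7);M=np.array([[np.cos(q),-np.sin(q)],[np.sin(q),np.cos(q)]])
z=state()['eef_pos'][2]
for y in(-.075,0,.075):
    P=np.array([.456,-.2727])+M@[-.012,y];print(y,P,go([*P,.13],-4.7))
print(z,state()['force'],state()['grip_width'])
```

```text
-0.075 [ 0.43789496 -0.34646454] (array([ 213.6,  410.8, -123.7]), array([ 3.000e-02, -2.100e-01, -3.389e+01]), 'yaw0', np.float64(-38.6))
0 [ 0.44404035 -0.27171674] (array([ 171.7,  348.6, -123.8]), array([ 3.000e-02, -2.100e-01, -3.389e+01]), 'yaw0', np.float64(-38.6))
0.075 [ 0.45018574 -0.19696893] (array([ 129.9,  286.3, -123.9]), array([ 3.000e-02, -2.100e-01, -3.389e+01]), 'yaw0', np.float64(-38.6))
0.005827772397733549 [-0.06500379 -0.58719069  5.68375997] 0.5137120438249473
```

Width 43.7 mm confirms A is gripped. Carrying it to the far slot in the bin.

Call:
servo_tool --deltas '[{"x": 0, "y": 0, "z": -40, "ax": 0, "ay": 0, "az": 0}, {"x": 3, "y": 6, "z": -85, "ax": 0, "ay": 0, "az": 0}, {"x": 18, "y": 35, "z": -115, "ax": 0, "ay": 0, "az": -6}, {"x": 38, "y": 73, "z": -124, "ax": 0, "ay": 0, "az": -12}, {"x": 58, "y": 112, "z": -124, "ax": 0, "ay": 0, "az": -18}, {"x": 78, "y": 150, "z": -124, "ax": 0, "ay": 0, "az": -24}, {"x": 98, "y": 188, "z": -124, "ax": 0, "ay": 0, "az": -29}, {"x": 118, "y": 227, "z": -124, "ax": 0, "ay": 0, "az": -34}]'

```text
t: 12.4
eef_pos: [0.4768, -0.1446, 0.1297]
tool_rot: [0.999, -0.038, 0.001, 0.001]
force: [0.7, -1.0, -1.6]
grip_width: 0.511
```

Run:
```python
from h import *
s=state();print(s['eef_pos'],s['force'],s['grip_width'],go([.4379,-.3465,.125],-4.7))
```

```text
[ 0.47675111 -0.14464989  0.1296881 ] [ 0.70976117 -1.00523935 -1.64471444] 0.5106452695277369 (array([-23.4, 204.2,   4.9]), array([ 0.08, -0.15,  0.33]), 'yaw0', np.float64(-4.4))
```

Call:
servo_tool --deltas '[{"x": -5, "y": 44, "z": 3, "ax": 0, "ay": 0, "az": 0}, {"x": -10, "y": 88, "z": 5, "ax": 0, "ay": 0, "az": 0}, {"x": -15, "y": 132, "z": 5, "ax": 0, "ay": 0, "az": 0}, {"x": -20, "y": 176, "z": 5, "ax": 0, "ay": 0, "az": 0}, {"x": -23.5, "y": 204, "z": 10, "ax": 0, "ay": 0, "az": 0}, {"x": -23.5, "y": 204, "z": 35, "ax": 0, "ay": 0, "az": 0}, {"x": -23.5, "y": 204, "z": 65, "ax": 0, "ay": 0, "az": 0}, {"x": -23.5, "y": 204, "z": 85, "ax": 0, "ay": 0, "az": 0}]'

```text
t: 13.2
eef_pos: [0.4365, -0.3458, 0.0423]
tool_rot: [0.999, -0.038, -0.0, -0.0]
force: [-0.8, 1.4, -1.9]
grip_width: 0.508
```

Run:
```python
from h import *
s=state();print(s['eef_pos'],s['force'],s['grip_width'],go([.4379,-.3465,.0105],-4.7))
```

```text
[ 0.43652271 -0.34575854  0.04232718] [-0.77673316  1.37073802 -1.89744032] 0.5080986932083823 (array([ 1.4,  0.6, 31.8]), array([-0.01,  0.01,  0.3 ]), 'yaw0', np.float64(-4.4))
```

Lower, release at partial opening, then lift.

Call:
servo_tool --deltas '[{"x": 1, "y": 0, "z": 15, "ax": 0, "ay": 0, "az": 0}, {"x": 1, "y": 0, "z": 26, "ax": 0, "ay": 0, "az": 0}, {"x": 1, "y": 0, "z": 31, "ax": 0, "ay": 0, "az": 0}, {"x": 1, "y": 0, "z": 32, "ax": 0, "ay": 0, "az": 0}, {"x": 1, "y": 0, "z": 32, "ax": 0, "ay": 0, "az": 0}, {"x": 1, "y": 0, "z": 32, "ax": 0, "ay": 0, "az": 0}, {"x": 1, "y": 0, "z": 32, "ax": 0, "ay": 0, "az": 0}, {"x": 1, "y": 0, "z": 32, "ax": 0, "ay": 0, "az": 0}]'

```text
t: 14.0
eef_pos: [0.4378, -0.3455, 0.0106]
tool_rot: [0.999, -0.038, 0.0, -0.0]
force: [0.1, 3.8, -0.5]
grip_width: 0.511
```

Call:
servo_tool --deltas '[{"x": 0, "y": 0, "z": 0, "ax": 0, "ay": 0, "az": 0}, {"x": 0, "y": 0, "z": 0, "ax": 0, "ay": 0, "az": 0}, {"x": 0, "y": 0, "z": 0, "ax": 0, "ay": 0, "az": 0}, {"x": 0, "y": 0, "z": -10, "ax": 0, "ay": 0, "az": 0}, {"x": 0, "y": 0, "z": -30, "ax": 0, "ay": 0, "az": 0}, {"x": 0, "y": 0, "z": -60, "ax": 0, "ay": 0, "az": 0}, {"x": 0, "y": 0, "z": -100, "ax": 0, "ay": 0, "az": 0}, {"x": 0, "y": 0, "z": -130, "ax": 0, "ay": 0, "az": 0}]' --fingers 0.7

```text
t: 14.8
eef_pos: [0.4383, -0.3471, 0.1438]
tool_rot: [0.999, -0.039, 0.002, 0.001]
force: [1.1, -0.3, 0.4]
grip_width: 0.704
```

Run:
```python
from h import *
snap('top','t6')
im=cv2.imread('pics/t6_full.png');H,S,V=cv2.split(cv2.cvtColor(im,cv2.COLOR_BGR2HSV))
red=(((H<6)|(H>174))&(S>180)&(V>120)).astype(np.uint8);red[:200]=0;red[280:]=0
n,l,st,c=cv2.connectedComponentsWithStats(red)
for i in range(1,n):
    if 40<st[i][4]<200: print(c[i],st[i][4],ray('top',*c[i],.06))
snap('side','s6',None,1.4)
s=state();print(s['eef_pos'],s['grip_width'],go([.444,.011,.11],29))
```

```text
[249.         251.92857143] 70 [0.4486878  0.13038622 0.06      ]
[299.82191781 254.23287671] 73 [ 0.44300044 -0.0019345   0.06      ]
[ 0.44017427 -0.34833631  0.14626715] 0.6958924202392537 (array([ -24.3, -358.7,   34.2]), array([  0.43,  -0.39, -33.44]), 'yaw0', np.float64(-4.4))
```

View pics/s6.png

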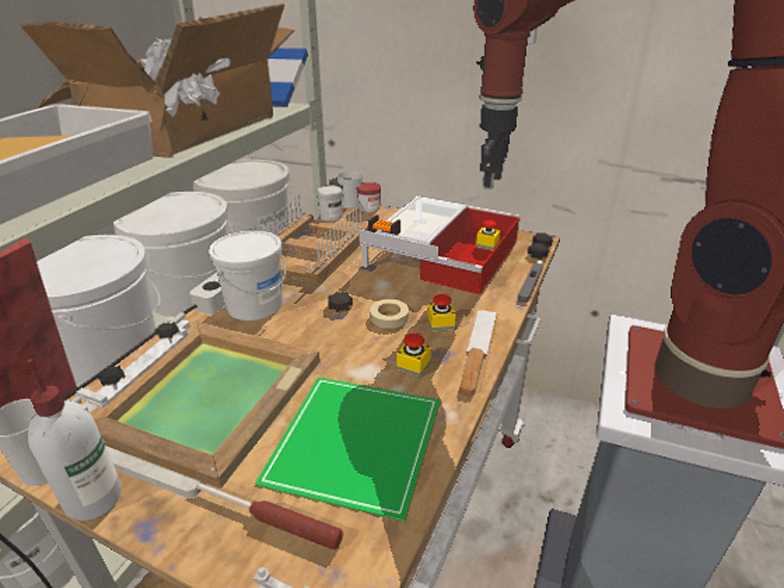

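A stands upright in the bin at (488,236). C now sits at (441,312) and looks shifted and turned, so it was knocked. I'll take a closer look from above.

Run:
```python
import cv2
im=cv2.imread('pics/t6_full.png')[235:275,235:325]
cv2.imwrite('pics/c6.png',cv2.resize(im,None,fx=8,fy=8,interpolation=cv2.INTER_CUBIC))
```

```text
(no output)
```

View pics/c6.png

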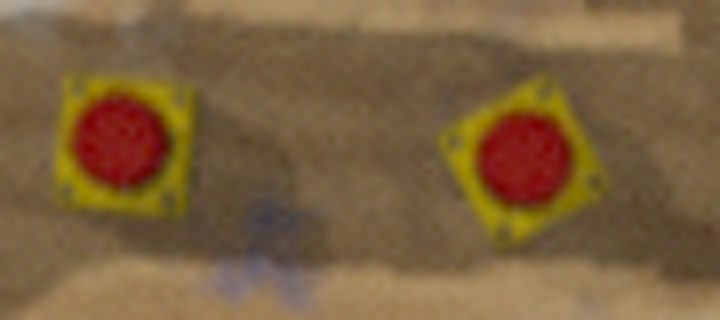

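C's cap centre is now at crop (524,158), about 13 mm toward -y, with yaw still 29°. B, at (120,142), is unchanged. Going to C.

Call:
servo_tool --deltas '[{"x": -3, "y": -44, "z": 0, "ax": 0, "ay": 0, "az": -5}, {"x": -6, "y": -88, "z": 0, "ax": 0, "ay": 0, "az": -10}, {"x": -9, "y": -132, "z": 0, "ax": 0, "ay": 0, "az": -15}, {"x": -12, "y": -176, "z": 0, "ax": 0, "ay": 0, "az": -20}, {"x": -15, "y": -220, "z": 5, "ax": 0, "ay": 0, "az": -25}, {"x": -18, "y": -264, "z": 15, "ax": 0, "ay": 0, "az": -30}, {"x": -22, "y": -308, "z": 30, "ax": 0, "ay": 0, "az": -33.4}, {"x": -25, "y": -344, "z": 45, "ax": 0, "ay": 0, "az": -33.4}]' --fingers 1

```text
t: 15.7
eef_pos: [0.4427, -0.0019, 0.0992]
tool_rot: [0.968, 0.251, 0.004, 0.004]
force: [1.2, -0.1, -0.2]
grip_width: 1.003
```

Run:
```python
from h import *
for u,v,z in((300.5,254.75,.06),(235+526/8,235+159/8,.036)):P=ray('top',u,v,z);print(P)
s=state();print(s['eef_pos'],s['grip_width'],go([P[0],P[1],.005],29))
```

```text
[ 0.44165832 -0.00369508  0.06      ]
[ 0.44258961 -0.00488468  0.036     ]
[ 0.44267912 -0.00188113  0.09923655] 1.0027681985687578 (array([-2.1,  1.6, 94.2]), array([ 0.59, -0.36,  0.12]), 'yaw0', np.float64(29.1))
```

Call:
servo_tool --deltas '[{"x": -1.5, "y": 1.5, "z": 15, "ax": 0.6, "ay": -0.4, "az": 0}, {"x": -1.5, "y": 1.5, "z": 35, "ax": 0.6, "ay": -0.4, "az": 0}, {"x": -1.5, "y": 1.5, "z": 58, "ax": 0.6, "ay": -0.4, "az": 0}, {"x": -1.5, "y": 1.5, "z": 78, "ax": 0.6, "ay": -0.4, "az": 0}, {"x": -1.5, "y": 1.5, "z": 90, "ax": 0.6, "ay": -0.4, "az": 0}, {"x": -1.5, "y": 1.5, "z": 94, "ax": 0.6, "ay": -0.4, "az": 0}, {"x": -1.5, "y": 1.5, "z": 94, "ax": 0.6, "ay": -0.4, "az": 0}, {"x": -1.5, "y": 1.5, "z": 94, "ax": 0.6, "ay": -0.4, "az": 0}]'

```text
t: 16.5
eef_pos: [0.4438, -0.0047, 0.006]
tool_rot: [0.968, 0.251, 0.0, 0.0]
force: [-0.7, -0.1, 0.2]
grip_width: 1.0
```

Call:
servo_tool --deltas '[{"x": 0, "y": 0, "z": 0, "ax": 0, "ay": 0, "az": 0}, {"x": 0, "y": 0, "z": 0, "ax": 0, "ay": 0, "az": 0}, {"x": 0, "y": 0, "z": 0, "ax": 0, "ay": 0, "az": 0}, {"x": 0, "y": 0, "z": 0, "ax": 0, "ay": 0, "az": 0}, {"x": 0, "y": 0, "z": 0, "ax": 0, "ay": 0, "az": 0}, {"x": 0, "y": 0, "z": 0, "ax": 0, "ay": 0, "az": 0}, {"x": 0, "y": 0, "z": 0, "ax": 0, "ay": 0, "az": 0}, {"x": 0, "y": 0, "z": 0, "ax": 0, "ay": 0, "az": 0}]' --fingers 0

```text
t: 17.3
eef_pos: [0.4441, -0.0045, 0.0065]
tool_rot: [0.968, 0.251, 0.001, 0.0]
force: [-2.2, 1.2, 6.9]
grip_width: 0.517
```

Run:
```python
from h import *
s=state();print(s['eef_pos'],s['force'],s['grip_width'],go([.444,-.2717,.13],-4.7))
```

```text
[ 0.44414905 -0.00454922  0.00651919] [-2.15621771  1.15820008  6.93153682] 0.5166168477207613 (array([-130. ,  233.5, -123.4]), array([ 0.04, -0.07, 33.81]), 'yaw0', np.float64(29.1))
```

Call:
servo_tool --deltas '[{"x": 0, "y": 0, "z": -45, "ax": 0, "ay": 0, "az": 0}, {"x": 0, "y": 0, "z": -90, "ax": 0, "ay": 0, "az": 6}, {"x": -20, "y": 36, "z": -115, "ax": 0, "ay": 0, "az": 12}, {"x": -42, "y": 75, "z": -123, "ax": 0, "ay": 0, "az": 18}, {"x": -64, "y": 115, "z": -123, "ax": 0, "ay": 0, "az": 24}, {"x": -86, "y": 155, "z": -123, "ax": 0, "ay": 0, "az": 30}, {"x": -108, "y": 195, "z": -123, "ax": 0, "ay": 0, "az": 34}, {"x": -130, "y": 233, "z": -123, "ax": 0, "ay": 0, "az": 34}]'

```text
t: 18.1
eef_pos: [0.4432, -0.2733, 0.1295]
tool_rot: [0.999, -0.044, 0.001, 0.0]
force: [1.4, 0.7, -1.5]
grip_width: 0.504
```

Run:
```python
from h import *
s=state();print(s['eef_pos'],s['force'],s['grip_width'],go([.444,-.2717,.0112],-4.7))
```

```text
[ 0.4432003  -0.2732632   0.12948639] [ 1.40446568  0.73714334 -1.51996139] 0.5043166598055334 (array([  0.5,  -1.7, 118.3]), array([ 0.03, -0.07, -0.35]), 'yaw0', np.float64(-5.0))
```

Call:
servo_tool --deltas '[{"x": 0.5, "y": -1, "z": 20, "ax": 0, "ay": 0, "az": 0}, {"x": 0.5, "y": -1, "z": 45, "ax": 0, "ay": 0, "az": 0}, {"x": 0.5, "y": -1, "z": 70, "ax": 0, "ay": 0, "az": 0}, {"x": 0.5, "y": -1, "z": 92, "ax": 0, "ay": 0, "az": 0}, {"x": 0.5, "y": -1, "z": 108, "ax": 0, "ay": 0, "az": 0}, {"x": 0.5, "y": -1, "z": 115, "ax": 0, "ay": 0, "az": 0}, {"x": 0.5, "y": -1, "z": 118.3, "ax": 0, "ay": 0, "az": 0}, {"x": 0.5, "y": -1, "z": 118.3, "ax": 0, "ay": 0, "az": 0}]'

```text
t: 18.9
eef_pos: [0.4441, -0.2725, 0.0115]
tool_rot: [0.999, -0.044, 0.001, 0.0]
force: [0.4, -0.4, -1.7]
grip_width: 0.51
```

Call:
servo_tool --deltas '[{"x": 0, "y": 0, "z": 0, "ax": 0, "ay": 0, "az": 0}, {"x": 0, "y": 0, "z": 0, "ax": 0, "ay": 0, "az": 0}, {"x": 0, "y": 0, "z": 0, "ax": 0, "ay": 0, "az": 0}, {"x": 0, "y": 0, "z": 0, "ax": 0, "ay": 0, "az": 0}, {"x": 0, "y": 0, "z": -20, "ax": 0, "ay": 0, "az": 0}, {"x": 0, "y": 0, "z": -55, "ax": 0, "ay": 0, "az": 0}, {"x": 0, "y": 0, "z": -95, "ax": 0, "ay": 0, "az": 0}, {"x": 0, "y": 0, "z": -130, "ax": 0, "ay": 0, "az": 0}]' --fingers 0.7

```text
t: 19.7
eef_pos: [0.4439, -0.2726, 0.1435]
tool_rot: [0.999, -0.044, 0.001, 0.001]
force: [0.7, -0.0, 0.9]
grip_width: 0.7
```

Run:
```python
from h import *
snap('top','t7')
im=cv2.imread('pics/t7_full.png');H,S,V=cv2.split(cv2.cvtColor(im,cv2.COLOR_BGR2HSV))
red=(((H<6)|(H>174))&(S>180)&(V>120)).astype(np.uint8);red[:200]=0;red[280:]=0
n,l,st,c=cv2.connectedComponentsWithStats(red)
for i in range(1,n):
    if 40<st[i][4]<200: print(c[i],st[i][4],ray('top',*c[i],.06))
s=state();print(s['eef_pos'],s['grip_width'],go([.448,.129,.1],-5.6))
```

```text
[249.01428571 251.92857143] 70 [0.44868793 0.13034891 0.06      ]
[ 0.44651215 -0.27393731  0.14928327] 0.7025304728514199 (array([ -34.5, -401.7,   47.4]), array([ 0.22, -0.53,  0.54]), 'yaw0', np.float64(-5.1))
```

Call:
servo_tool --deltas '[{"x": -4, "y": -48, "z": 0, "ax": 0, "ay": 0, "az": 0}, {"x": -8, "y": -96, "z": 0, "ax": 0, "ay": 0, "az": 0}, {"x": -12, "y": -144, "z": 0, "ax": 0, "ay": 0, "az": 0}, {"x": -16, "y": -192, "z": 5, "ax": 0, "ay": 0, "az": 0}, {"x": -20, "y": -240, "z": 10, "ax": 0, "ay": 0, "az": 0}, {"x": -25, "y": -288, "z": 20, "ax": 0, "ay": 0, "az": 0}, {"x": -29, "y": -336, "z": 30, "ax": 0.2, "ay": -0.5, "az": 0}, {"x": -33, "y": -384, "z": 40, "ax": 0.2, "ay": -0.5, "az": 0}]' --fingers 1

```text
t: 20.55
eef_pos: [0.4479, 0.1129, 0.1074]
tool_rot: [0.999, -0.044, 0.001, 0.0]
force: [1.2, -0.7, -0.2]
grip_width: 0.997
```

Run:
```python
from h import *
s=state();print(s['eef_pos'],s['grip_width'],go([.4483,.129,.0055],-5.6))
```

```text
[0.44789145 0.11290563 0.10738595] 0.9966525287643231 (array([ -1.2, -16.1, 101.9]), array([ 0.01, -0.09,  0.5 ]), 'yaw0', np.float64(-5.1))
```

Call:
servo_tool --deltas '[{"x": -1, "y": -16, "z": 5, "ax": 0, "ay": 0, "az": 0.5}, {"x": -1, "y": -16, "z": 20, "ax": 0, "ay": 0, "az": 0.5}, {"x": -1, "y": -16, "z": 45, "ax": 0, "ay": 0, "az": 0.5}, {"x": -1, "y": -16, "z": 70, "ax": 0, "ay": 0, "az": 0.5}, {"x": -1, "y": -16, "z": 90, "ax": 0, "ay": 0, "az": 0.5}, {"x": -1, "y": -16, "z": 100, "ax": 0, "ay": 0, "az": 0.5}, {"x": -1, "y": -16, "z": 102, "ax": 0, "ay": 0, "az": 0.5}, {"x": -1, "y": -16, "z": 102, "ax": 0, "ay": 0, "az": 0.5}]'

```text
t: 21.35
eef_pos: [0.4487, 0.129, 0.0057]
tool_rot: [0.999, -0.049, 0.001, 0.0]
force: [-0.5, -0.3, -0.2]
grip_width: 0.997
```

Call:
servo_tool --deltas '[{"x": 0, "y": 0, "z": 0, "ax": 0, "ay": 0, "az": 0}, {"x": 0, "y": 0, "z": 0, "ax": 0, "ay": 0, "az": 0}, {"x": 0, "y": 0, "z": 0, "ax": 0, "ay": 0, "az": 0}, {"x": 0, "y": 0, "z": 0, "ax": 0, "ay": 0, "az": 0}, {"x": 0, "y": 0, "z": 0, "ax": 0, "ay": 0, "az": 0}, {"x": 0, "y": 0, "z": 0, "ax": 0, "ay": 0, "az": 0}, {"x": 0, "y": 0, "z": 0, "ax": 0, "ay": 0, "az": 0}, {"x": 0, "y": 0, "z": 0, "ax": 0, "ay": 0, "az": 0}]' --fingers 0

```text
t: 22.15
eef_pos: [0.4494, 0.1292, 0.0065]
tool_rot: [0.999, -0.049, 0.002, -0.0]
force: [-1.3, 0.1, 7.1]
grip_width: 0.511
```

Run:
```python
from h import *
s=state();print(s['eef_pos'],s['force'],s['grip_width'],go([.4502,-.197,.13],-4.7))
```

```text
[0.4494082  0.12919698 0.006522  ] [-1.31149792  0.11899905  7.07904694] 0.5110567955304837 (array([  33. ,  324.5, -123.5]), array([-0.02, -0.18, -0.9 ]), 'yaw0', np.float64(-5.6))
```

Call:
servo_tool --deltas '[{"x": 0, "y": 0, "z": -45, "ax": 0, "ay": 0, "az": 0}, {"x": 2, "y": 20, "z": -88, "ax": 0, "ay": 0, "az": -0.9}, {"x": 6, "y": 60, "z": -115, "ax": 0, "ay": 0, "az": -0.9}, {"x": 11, "y": 108, "z": -123, "ax": 0, "ay": 0, "az": -0.9}, {"x": 16, "y": 156, "z": -123, "ax": 0, "ay": 0, "az": -0.9}, {"x": 21, "y": 204, "z": -123, "ax": 0, "ay": 0, "az": -0.9}, {"x": 26, "y": 252, "z": -123, "ax": 0, "ay": 0, "az": -0.9}, {"x": 31, "y": 300, "z": -123, "ax": 0, "ay": 0, "az": -0.9}]'

```text
t: 22.95
eef_pos: [0.45, -0.1743, 0.1296]
tool_rot: [0.999, -0.041, 0.002, 0.0]
force: [0.9, -0.0, -1.9]
grip_width: 0.507
```

Run:
```python
from h import *
s=state();print(s['eef_pos'],s['force'],s['grip_width'],go([.4502,-.197,.0112],-4.7))
```

```text
[ 0.44995522 -0.17429899  0.12959842] [ 0.89266553 -0.01035487 -1.90831365] 0.5074127794148228 (array([  1.7,  22.6, 118.4]), array([-0.  , -0.19,  0.  ]), 'yaw0', np.float64(-4.7))
```

Call:
servo_tool --deltas '[{"x": 1.5, "y": 22.5, "z": 5, "ax": 0, "ay": 0, "az": 0}, {"x": 1.5, "y": 22.5, "z": 25, "ax": 0, "ay": 0, "az": 0}, {"x": 1.5, "y": 22.5, "z": 55, "ax": 0, "ay": 0, "az": 0}, {"x": 1.5, "y": 22.5, "z": 85, "ax": 0, "ay": 0, "az": 0}, {"x": 1.5, "y": 22.5, "z": 105, "ax": 0, "ay": 0, "az": 0}, {"x": 1.5, "y": 22.5, "z": 115, "ax": 0, "ay": 0, "az": 0}, {"x": 1.5, "y": 22.5, "z": 118.5, "ax": 0, "ay": 0, "az": 0}, {"x": 1.5, "y": 22.5, "z": 118.5, "ax": 0, "ay": 0, "az": 0}]'

```text
t: 23.75
eef_pos: [0.4501, -0.1969, 0.0116]
tool_rot: [0.999, -0.041, 0.002, 0.0]
force: [0.7, -0.3, -1.7]
grip_width: 0.505
```

Call:
servo_tool --deltas '[{"x": 0, "y": 0, "z": 0, "ax": 0, "ay": 0, "az": 0}, {"x": 0, "y": 0, "z": 0, "ax": 0, "ay": 0, "az": 0}, {"x": 0, "y": 0, "z": 0, "ax": 0, "ay": 0, "az": 0}, {"x": 0, "y": 0, "z": 0, "ax": 0, "ay": 0, "az": 0}, {"x": 0, "y": 0, "z": -20, "ax": 0, "ay": 0, "az": 0}, {"x": 0, "y": 0, "z": -55, "ax": 0, "ay": 0, "az": 0}, {"x": 0, "y": 0, "z": -95, "ax": 0, "ay": 0, "az": 0}, {"x": 0, "y": 0, "z": -130, "ax": 0, "ay": 0, "az": 0}]' --fingers 0.7

```text
t: 24.55
eef_pos: [0.4504, -0.1971, 0.1448]
tool_rot: [0.999, -0.041, 0.003, 0.0]
force: [0.8, 0.3, 0.4]
grip_width: 0.697
```

Run:
```python
from h import *
snap('side','s8',(240,120,400,230),4.8)
s=state();print(s['eef_pos'],s['grip_width'],go([.634,-.192,.12],-4.7))
```

```text
[ 0.45312169 -0.19807007  0.15040578] 0.701233772771462 (array([179.4, -21. ,  32.7]), array([ 0.16, -0.76,  0.  ]), 'yaw0', np.float64(-4.7))
```

View pics/s8.png

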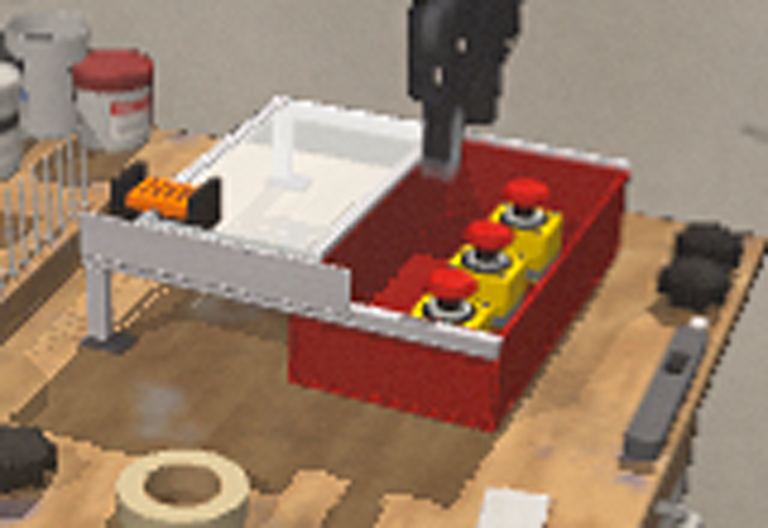

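The crop shows all three boxes upright in the bin with caps up, at (452,285), (488,238) and (526,195). The release is at (165,198). Next I move over it with the fingers shut.

Call:
servo_tool --deltas '[{"x": 38, "y": -5, "z": 0, "ax": 0, "ay": 0, "az": 0}, {"x": 76, "y": -10, "z": 0, "ax": 0, "ay": 0, "az": 0}, {"x": 114, "y": -14, "z": 0, "ax": 0, "ay": -0.4, "az": 0}, {"x": 150, "y": -18, "z": 0, "ax": 0, "ay": -0.7, "az": 0}, {"x": 175, "y": -20.5, "z": 10, "ax": 0, "ay": -0.7, "az": 0}, {"x": 179.4, "y": -21, "z": 25, "ax": 0, "ay": -0.7, "az": 0}, {"x": 179.4, "y": -21, "z": 38, "ax": 0, "ay": -0.7, "az": 0}, {"x": 179.4, "y": -21, "z": 40, "ax": 0, "ay": -0.7, "az": 0}]' --fingers 0

```text
t: 25.4
eef_pos: [0.6321, -0.1921, 0.1106]
tool_rot: [0.999, -0.041, -0.001, 0.001]
force: [0.6, -0.2, 0.7]
grip_width: 0.001
```

Run:
```python
from h import *
s=state();print(s['eef_pos'],s['grip_width'],go([.6336,-.192,.0848],-4.7),go([.492,-.1805,.0848],-4.7))
```

```text
[ 0.63207585 -0.19208543  0.11055876] 0.0008076899019970063 (array([ 1.6, -0.3, 25.8]), array([ 0.15,  0.15, -0.02]), 'yaw0', np.float64(-4.7)) (array([-1.405e+02, -1.000e-01,  2.610e+01]), array([ 0.15,  0.15, -0.02]), 'yaw0', np.float64(-4.7))
```

Call:
servo_tool --deltas '[{"x": 0, "y": 0, "z": 12, "ax": 0, "ay": 0, "az": 0}, {"x": 0, "y": 0, "z": 21, "ax": 0, "ay": 0, "az": 0}, {"x": 0, "y": 0, "z": 26, "ax": 0, "ay": 0, "az": 0}, {"x": -6, "y": 0, "z": 26.2, "ax": 0, "ay": 0, "az": 0}, {"x": -14, "y": 0, "z": 26.2, "ax": 0, "ay": 0, "az": 0}, {"x": -30, "y": 0, "z": 26.2, "ax": 0, "ay": 0, "az": 0}, {"x": -50, "y": 0, "z": 26.2, "ax": 0, "ay": 0, "az": 0}, {"x": -70, "y": 0, "z": 26.2, "ax": 0, "ay": 0, "az": 0}]'

```text
t: 26.2
eef_pos: [0.5621, -0.186, 0.0851]
tool_rot: [0.999, -0.041, -0.0, 0.001]
force: [2.1, 0.6, 2.7]
grip_width: 0.002
```

Run:
```python
from h import *
s=state();print(s['eef_pos'],s['force'],go([.492,-.1805,.0848],-4.7))
```

```text
[ 0.56205787 -0.18595388  0.08512335] [2.09796317 0.5857653  2.72485806] (array([-70.3,   0.3,   0.4]), array([ 0.14,  0.04, -0.  ]), 'yaw0', np.float64(-4.7))
```

Call:
servo_tool --deltas '[{"x": -20, "y": 0, "z": 0.5, "ax": 0, "ay": 0, "az": 0}, {"x": -40, "y": 0, "z": 0.5, "ax": 0, "ay": 0, "az": 0}, {"x": -56, "y": 0, "z": 0.5, "ax": 0, "ay": 0, "az": 0}, {"x": -64, "y": 0, "z": 0.5, "ax": 0, "ay": 0, "az": 0}, {"x": -69, "y": 0, "z": 0.5, "ax": 0, "ay": 0, "az": 0}, {"x": -71.5, "y": 0, "z": 0.5, "ax": 0, "ay": 0, "az": 0}, {"x": -71.5, "y": 0, "z": 0.5, "ax": 0, "ay": 0, "az": 0}, {"x": -71.5, "y": 0, "z": 0.5, "ax": 0, "ay": 0, "az": 0}]'

```text
t: 27.0
eef_pos: [0.4919, -0.1798, 0.0851]
tool_rot: [0.999, -0.041, 0.0, 0.001]
force: [4.1, 2.6, 3.8]
grip_width: -0.001
```

Call:
servo_tool --deltas '[{"x": -1, "y": 0, "z": 0, "ax": 0, "ay": 0, "az": 0}, {"x": -2, "y": 0, "z": 0, "ax": 0, "ay": 0, "az": 0}, {"x": -3, "y": 0, "z": 0, "ax": 0, "ay": 0, "az": 0}, {"x": -3, "y": 0, "z": 0, "ax": 0, "ay": 0, "az": 0}, {"x": -3, "y": 0, "z": 0, "ax": 0, "ay": 0, "az": 0}, {"x": -3, "y": 0, "z": 0, "ax": 0, "ay": 0, "az": 0}, {"x": -3, "y": 0, "z": 0, "ax": 0, "ay": 0, "az": 0}, {"x": -3, "y": 0, "z": 0, "ax": 0, "ay": 0, "az": 0}]'

```text
t: 27.8
eef_pos: [0.4919, -0.1798, 0.0854]
tool_rot: [0.999, -0.04, 0.003, 0.001]
force: [14.5, -0.1, -6.2]
grip_width: -0.001
```

Hard stop reached: 14.5 N with no movement. Lifting and withdrawing.

Call:
servo_tool --deltas '[{"x": 2, "y": 0, "z": -1, "ax": 0, "ay": 0, "az": 0}, {"x": 3, "y": 0, "z": -12, "ax": 0, "ay": 0, "az": 0}, {"x": 3, "y": 0, "z": -40, "ax": 0, "ay": 0, "az": 0}, {"x": 3, "y": 0, "z": -80, "ax": 0, "ay": 0, "az": 0}, {"x": 3, "y": -40, "z": -100, "ax": 0, "ay": 0, "az": 0}, {"x": 3, "y": -88, "z": -100, "ax": 0, "ay": 0, "az": 0}, {"x": 3, "y": -135, "z": -100, "ax": 0, "ay": 0, "az": 0}, {"x": 3, "y": -170, "z": -100, "ax": 0, "ay": 0, "az": 0}]'

```text
t: 28.6
eef_pos: [0.5072, -0.0078, 0.1856]
tool_rot: [0.999, -0.04, 0.003, 0.002]
force: [1.2, 0.3, -0.8]
grip_width: -0.001
```

Run:
```python
from h import *
snap('side','s9',(240,120,400,230),4.8)
snap('top','t9')
im=cv2.imread('pics/t9_full.png');H,S,V=cv2.split(cv2.cvtColor(im,cv2.COLOR_BGR2HSV))
org=((H>7)&(H<20)&(S>200)&(V>150)).astype(np.uint8);n,l,st,c=cv2.connectedComponentsWithStats(org)
print([(c[i],st[i][4],ray('top',*c[i],.092)) for i in range(1,n) if st[i][4]>30]);s=state();print(s['eef_pos'],s['force'])
```

```text
[(array([369.64324324, 228.96756757]), np.int32(185), array([ 0.5057447 , -0.17988965,  0.092     ]))]
[ 0.50745589 -0.00503993  0.18544596] [-1.04958909  0.52765285  0.39324543]
```

View pics/s9.png

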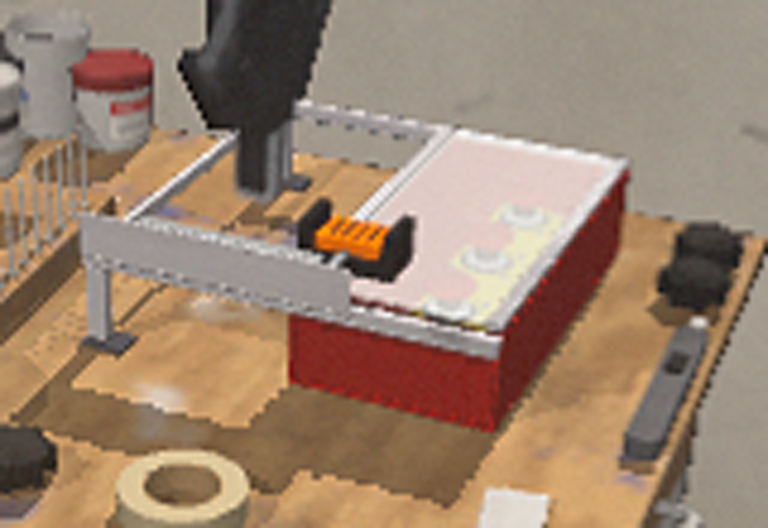

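The cover is shut over three upright boxes. The release has measured 1.3 mm from its starting place (limit 4 mm), it is up, and the arm is clear. Handing in.

```bash
python3 -c "
from rig import *
print(sign_off())"
```

```text
the job is handed in; nothing more can be done
None
```

I pressed all three boxes on the table, found all three faulty, and put them in the red bin. Then I slid the cover shut and handed the job in at about 29 s.

- **Presses:** each button went down to its stop. After each press the close-up showed the white collar down but the cap back up, so nothing went on the mat. The first press peaked at about 41 N on the fingertips, against a 120 N wrist limit. I eased off on the other two.
- **Fourth box:** a scan of the top images found no fourth box.
- **Knock:** one box was shifted about 13 mm during the run. I spotted it, measured it again and picked it up from its new place.
- **Cover:** it opened its full 130 mm to the hard stop and closed to a hard stop (14.5 N with no movement).
- **Last checks:** the release looked up and had measured 1.3 mm from its starting position, inside the 4 mm limit. The boxes showed as upright under the cover, and the arm was clear. I judged the lock by sight and did not pull on the cover to test it.

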